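# Zero the screw-feed stop and set it three turns out

## Robot

A 6-joint arm with a two-finger parallel gripper is mounted at the origin on the work surface; the furniture and walls round the work are solid. World frame = base frame: x ahead of the robot, y to its left, z up, the work surface at z = 0. Lengths are in m, angles in rad, forces in N, time in s.
With the tool pointing down it reaches from about 0.2 to 0.875 m from the base axis. Payload 3.4 kg.
Tool frame: the origin (TCP) lies between the finger pads; the fingertips stand 25 mm ahead of it and the grasp point (between the pads) lies 6 mm ahead of it (r.nose_length is the z of the fingertips in the tool frame, in m); z points along the fingers, y is the line along which they close (so a half turn about z gives the same grasp; the last joint's range is limited). The gripper opens to 94 mm and grips with 3 to 60 N. Pads are 16 mm wide; open, the fingers measure 119 mm over their backs; the gripper's body (75 mm by 177 mm) begins 78 mm behind the grasp point.
Start: joints at [1.117, 0.276, 1.505, -0, 1.361, -0.121], TCP at [0.188, 0.543, 0.23] pointing down, gripper open.
Joint ranges: [-2.89, 2.89], [-0.75, 2.08], [0.22, 2.7], [-1.18, 4.32], [0.11, 2.71], [-2.7, 2.7]. Speed limits (rad/s): [2.57, 2.57, 3.14, 3.14, 3.14, 3.14].

## Interface

Orientations are given as a unit quaternion [w, x, y, z].
In Python, from plant import r, gripper_to, inverse_kinematics, vision, models, telemetry gives the robot as it stands. Calls block until the motion is done:
- r.move_to(position, orientation): joint-space move of the TCP to a pose.
- r.move_l(position, rot=None, vel=0.15, guard=None): straight line of the TCP; rot=None keeps the orientation; vel is the mean speed in m/s. With guard (N) it stops when the force on the tool has changed by that much, and returns True; else False.
- r.movej(angles): joint-space move.
- gripper_to(opening, f_grip=None): finger opening in m; f_grip is the grip in N (None keeps the last); returns when the fingers have stopped.
- r.hold(seconds).
- inverse_kinematics(position, orientation): joint angles nearest the present ones, or None.
- vision.snapshot(name): name is "scene" or "side" or "wrist"; returns the picture (480x640x3 uint8, red, green, blue); there is no depth.
- vision.get_calibration(name): a dict with "fx", "fy", "cx", "cy" (pixels), "D" ([k1, k2, p1, p2, k3] as OpenCV has them; the pictures are not rectified), "position" and "orientation" of the camera in the world. Camera axes: x right, y down, z forward; pixel columns grow to the right and rows downward; lengths in m; the calibration is good to about 2 mm. A picture is of the moment at which its call begins: read the wrist's pose just before it. get_calibration takes no time and is no camera call; for the wrist camera it gives the pose at the moment of the call.
A pose or a line that the arm cannot do raises r.PlanningError and nothing moves.
- r.sign_off(): hands the job in; it is judged then, once.
Trained networks look in the newest picture that a camera, given by its name, has taken for a name from the list of things; names that differ only in an ending like _2 or _b are one class to them, and where a whole thing is asked for, a point or a joint stands for the part that bears it (a point fixed in the world has none). Each returns a list of dicts, best first, with "score" (0 to 1); they miss things now and then, are a little off and sometimes report something else, mostly with a low value. They report only what shows in the picture. A call takes as long as a camera call.
- models.boxes_of(thing, camera): "at" ([x, y, z] in m, in world coordinates, good to about 4 mm: the middle of the surface that is visible of it).
- models.regions_of(thing, camera): "pixels" (480x640 bool, what is visible of it).
- models.mark_of(thing, camera): "at" ([x, y, z] in m, in world coordinates, good to about 4 mm: a listed point, or the origin of a listed thing).
Readings, each from a call of its own:
- telemetry.current_t(): time.
- telemetry.current_joints(): joint angles.
- telemetry.current_dq(): joint speeds.
- telemetry.current_joint_efforts(): joint torques, N m.
- telemetry.current_ee_pos(): TCP position.
- telemetry.current_tool_rot(): TCP orientation.
- telemetry.current_wrist_force(): force on the tool from outside, world axes, zero at the start.
- telemetry.current_torque(): the same for the moment, N m.
- telemetry.current_opening(): finger opening in m.
- telemetry.current_finger_force(): force on a finger pad.
Only numpy, scipy, OpenCV 4.12 (cv2) and the standard library are available. Lean on these libraries where they do the work, as an engineer would, in place of code of your own. Each camera call takes 0.05 s, during which the arm holds its last target. There are 200 camera calls.

## Task

The little screw-feed stop on the bench has no scale, so set it by counting: wind its crank back anticlockwise (seen from above), gently, until you feel it come up against its internal end stop, then from there give it exactly three full turns clockwise, without going past. Then swing the red-knobbed lock lever clockwise as far as it goes to lock the setting and let go. Never force the crank: neither against its stop nor sideways off its circle; a few newtons turn it; and leave the things lying around where they are.

Things in the scene. Friction and masses are not known exactly. Their poses are not given: they have to be found in the camera images.
- feed_unit: Green and dark steel screw-feed unit, bolted down on the table: base plate 110 x 250 x 12 mm. Origin: centre of its underside; z up, y along the unit from the gearbox (-y end, crank on top) to the end block (+y end, lock lever on top). Gearbox 90 x 86 mm, top 66 mm up; end block 90 x 30 mm, top 50 mm up; the carriage between them is 82 mm high.
- crank_axis (a point): Point on the crank's vertical axis, 112 mm above the table (mid-height of its grip). Even drag of 3 to 5 N at the grip; the crank stays where left. Turned anticlockwise from above it meets a stiff, slightly springy internal end stop 0.15 to 0.55 turn back from its start; which way the crank then points is unmarked and differs every time. It is felt as a force well above the drag.
- crank_grip (a point): Centre of the crank's black upright grip: a cylinder 23 mm across, 42 mm tall (91 to 133 mm above the table), 55 mm from the crank axis, on a flat steel arm (80 to 88 mm above the table; hub in the middle up to 95 mm). The grip spins freely on its own pin, so it can be held and carried round without turning the hand. Clockwise from above drives the carriage outward.
- crank_hub (a point): Top centre of the crank's hub, 95 mm above the table, on the crank's axis. The spindle's bearing gives about 1 mm per 60 N, so the hub springs a little out of line with crank_axis under load; holding the grip off its true circle, or pressing on at the end stop, with more than 25 N in all (0.42 mm) is forcing the crank.
- stop_face (a point): Centre of the outer (+y) face of the steel stop plate on the carriage, 78 mm wide, 64 mm above the table. It slides along the unit's +y, 6 mm per clockwise turn of the crank; at the end stop it lies 25 mm from the unit's origin along +y.
- lock (a joint): Lock lever angle in rad: 0 = open, lever pointing along the unit's -x; grows clockwise from above to 1.2 = locked, against its stop, where the lever has swung towards the unit's +y. Turns with a drag of about 3 N at the knob and stays where it is left.
- lock_pivot (a point): Point on the lock lever's vertical pivot axis, above the end block, 78 mm above the table (the knob's mid-height).
- lock_knob (a point): Centre of the red upright knob at the end of the lock lever: 20 mm across, 28 mm tall (64 to 92 mm above the table), 55 mm from the pivot axis; the flat lever under it is 55 to 62 mm above the table.
- bolt_tin: Bystander: tin cup of bolts, 72 mm across, 70 mm tall; origin at the centre of its underside.
- wood_block: Bystander: brown wooden block, 55 x 120 x 35 mm; origin at the centre of its underside.
- vee_block: Bystander: grey steel vee block, 50 x 60 x 36 mm; origin at the centre of its underside.

How it is judged:
On the way, in this order (a step that is already met when the one before it is completed fails the run):
1. the crank has been wound back anticlockwise onto its end stop (y of stop_face in the frame of feed_unit below 0.025072 m), for 0.2 s.
2. the crank has been turned exactly three turns clockwise from the end stop (y of stop_face in the frame of feed_unit between 0.0427 and 0.0433 m), for 0.2 s.
3. the lock lever is swung fully clockwise (value of joint lock above 1.12 rad), for 0.2 s.
At the end, for the whole second after the job is handed in: The carriage stands three turns (18 mm) out from its end stop, within 0.05 of a turn either way, the lock lever is at its clockwise stop (above 1.12 rad), and the lever is at rest (all of step 2 and value of joint lock above 1.12 rad and velocity of joint lock below 0.05 rad/s); the robot touches nothing.
It fails at once if the crank is forced: its spindle carries more than 25 N sideways (springs 0.42 mm out of line) (horizontal distance between crank_hub and crank_axis above 0.00042 m).
It fails at once if the crank is turned past three turns (y of stop_face in the frame of feed_unit above 0.0433 m).
It fails at once if a bystander is disturbed (distance of any of bolt_tin, wood_block, vee_block from where it was at the start of the episode above 0.015 m).
It also fails if it takes over 72 s, if anything falls off the work surface, if the arm or the gripper's body presses on something with over 40 N, if the wrist force passes 120 N, or if a joint passes its speed limit or range.

## Working session

There is one attempt and no reset: what is moved stays moved. The work goes in short steps, each a Python script; the robot and the scene stay as the last script left them, time stands still between calls to the robot, and variables do not carry over. Pictures are saved under pics/ and viewed, at most 10 in all, crops included, and the job is handed in when it is done.

```bash
ls; mkdir -p pics; python3 - <<'E'
from plant import r,vision,models,telemetry as t
import cv2,numpy as np
print(t.current_t(),t.current_tool_rot(),t.current_opening())
for c in("scene","side","wrist"):
    im=vision.snapshot(c);cv2.imwrite(f"pics/{c}0.png",im[:,:,::-1])
    k=vision.get_calibration(c);print(c,np.round(k["position"],3),np.round(k["orientation"],3),k["fx"])
    for n in("feed_unit","crank_axis","crank_grip","crank_hub","stop_face","lock_pivot","lock_knob","bolt_tin","wood_block","vee_block"):
        m=models.mark_of(n,c);print(n,[(np.round(a["at"],4).tolist(),round(a["score"],2)) for a in m[:2]])
print(t.current_t())
E
```

```text
pics
0.0 [-2.49495468e-04  1.65632519e-01  9.86187122e-01 -8.76213988e-04] 0.09373289561774817
scene [-0.03  -0.663  0.705] [-0.413  0.848 -0.302  0.141] 524.3745010252502
feed_unit [([0.528, -0.1181, 0.0028], 0.72)]
crank_axis [([0.557, -0.1931, 0.1096], 0.79)]
crank_grip [([0.5849, -0.144, 0.1097], 0.61)]
crank_hub [([0.553, -0.1923, 0.0933], 0.56)]
stop_face [([0.5207, -0.0893, 0.0632], 0.6)]
lock_pivot [([0.5127, -0.0172, 0.0777], 0.97), ([0.4617, -0.0218, 0.0747], 0.24)]
lock_knob [([0.4609, -0.0249, 0.0734], 0.57)]
bolt_tin [([0.3751, 0.1448, -0.0001], 0.67)]
wood_block [([0.3414, -0.3011, 0.0003], 0.66)]
vee_block [([0.3672, -0.1765, -0.0018], 0.55)]
side [ 0.318 -0.828  0.645] [-0.454  0.887 -0.081  0.04 ] 454.3394575817162
feed_unit [([0.5271, -0.1209, 0.0031], 0.71)]
crank_axis [([0.5506, -0.1914, 0.1115], 0.73)]
crank_grip [([0.5844, -0.1472, 0.1127], 0.6)]
crank_hub []
stop_face [([0.5162, -0.0927, 0.0607], 0.68)]
lock_pivot [([0.5127, -0.0153, 0.0808], 0.69)]
lock_knob [([0.4597, -0.0258, 0.0802], 0.61)]
bolt_tin [([0.3787, 0.1461, 0.0006], 0.58)]
wood_block [([0.3417, -0.3017, 0.0006], 0.61), ([0.511, -0.0133, 0.0819], 0.21)]
vee_block [([0.3627, -0.1807, 0.0], 0.89)]
wrist [0.108 0.571 0.385] [0.118 0.806 0.574 0.084] 346.3668452856888
feed_unit []
crank_axis []
crank_grip []
crank_hub []
stop_face []
lock_pivot []
lock_knob []
bolt_tin []
wood_block []
vee_block []
1.65
```

View pics/scene0.png

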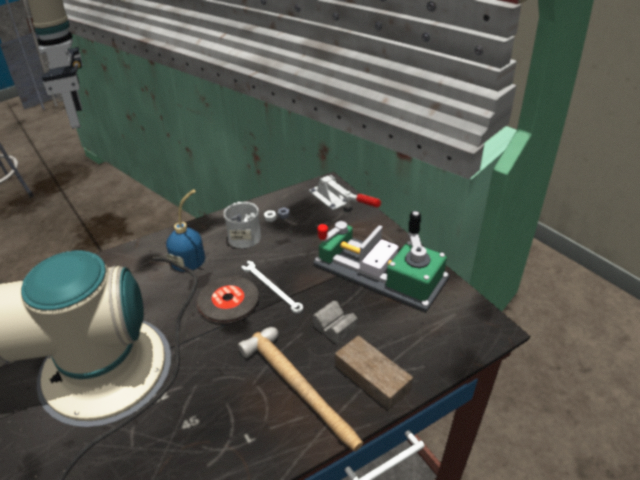

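```bash
cat > h.py <<'E'
from plant import r,gripper_to,inverse_kinematics,vision,models,telemetry as t
import numpy as np
from scipy.spatial.transform import Rotation as R
def quat(phi):
    "tool pointing down, y (closing line) along world angle phi"
    y=np.array([np.cos(phi),np.sin(phi),0]);z=np.array([0,0,-1.])
    q=R.from_matrix(np.c_[np.cross(y,z),y,z]).as_quat(); return q[[3,0,1,2]]
def best(phi,p):
    "of the two equal grasps the one with joint 6 nearer its middle"
    c=[(abs(j[5]),s) for s in(0,np.pi) if (j:=inverse_kinematics(p,quat(phi+s))) is not None]
    return phi+min(c)[1]
E
python3 - <<'E'
from h import *
ax=np.array([.5545,-.192]);g=np.array([.5847,-.1456])
th=np.arctan2(*(g-ax)[::-1]);phi=best(th+np.pi/2,[*g,.2]);print(th,phi)
r.move_to([*g,.19],quat(phi))
gripper_to(.06,10)
import cv2
P=vision.get_calibration("wrist");im=vision.snapshot("wrist");cv2.imwrite("pics/w1.png",im[:,:,::-1])
for n in("crank_axis","crank_grip","crank_hub","lock_pivot","lock_knob"):
    print(n,[(np.round(a["at"],4).tolist(),round(a["score"],2)) for a in models.mark_of(n,"wrist")[:2]])
print(t.current_t(),t.current_joints(),t.current_ee_pos(),[np.round(t.current_wrist_force(),2) for _ in range(3)])
E
```

```text
0.9938153210286865 5.706204301413376
crank_axis [([0.5535, -0.19, 0.11], 0.76)]
crank_grip [([0.5846, -0.147, 0.1098], 0.59)]
crank_hub [([0.5581, -0.191, 0.0965], 0.86)]
lock_pivot [([0.5148, -0.013, 0.0785], 0.76)]
lock_knob [([0.4618, -0.0236, 0.0791], 0.58), ([0.5878, -0.1479, 0.1094], 0.57)]
5.45 [-3.59554460e-01  3.41231517e-01  1.51070656e+00 -9.56579457e-06
  1.28971022e+00  2.17512999e-01] [ 0.58466137 -0.1456334   0.18999454] [array([-1.02, -0.44, -0.05]), array([-1.02, -0.44, -0.05]), array([-1.02, -0.44, -0.05])]
```

```bash
python3 - <<'E'
from h import *
p=t.current_ee_pos()
print(r.move_l([p[0],p[1],.121],vel=.08,guard=8), t.current_ee_pos())
f0=t.current_wrist_force()
gripper_to(0.02,15); r.hold(.2)
print(f0,t.current_wrist_force(),t.current_opening(),t.current_finger_force(),t.current_t())
p=t.current_ee_pos();print(p)
# one small anticlockwise step with an estimated centre
c=np.array([.555,-.1915]);d=p[:2]-c;th=np.arctan2(d[1],d[0])
for i in range(3):
    t0=t.current_t();th+=.06
    q=p[:2]+.055*(np.array([np.cos(th),np.sin(th)])-d/np.linalg.norm(d))
    print(r.move_l([*q,.121],vel=.05,guard=12),t.current_t()-t0,t.current_ee_pos()[:2]-q,t.current_wrist_force()-f0)
E
```

```text
False [ 0.58509866 -0.14581008  0.12150911]
[ 0.8712094  -0.66791595  0.28026848] [ 1.44449758 -1.1336843  -0.48095034] 0.022685475931273666 14.99618511123117 7.3333
[ 0.58515927 -0.14596655  0.12119182]
False 0.25 [ 0.00047495 -0.00020015] [ 1.96377619 -1.48647211 -0.65657806]
False 0.25 [4.00167209e-05 1.85357958e-04] [ 1.77094063 -0.74850533  0.51777558]
False 0.2499999999999991 [-0.00016709  0.00033812] [ 1.73344688 -0.16620109 -0.10508646]
```

```bash
cat >> h.py <<'E'
from scipy.optimize import least_squares
F0=np.array([-1.02,-.44]);RC=.055;K=40e3
u=lambda a:np.array([np.cos(a),np.sin(a)])
def fit(pts,c0):
    A=np.array(pts)
    def f(c):
        d=A[:,:2]-c;n=np.linalg.norm(d,axis=1)
        return np.r_[(n+(A[:,2:]*d).sum(1)/n/K-RC)/1e-4,(c-c0)/2e-3]
    return least_squares(f,c0).x
def state(c):
    p=t.current_ee_pos()[:2];F=t.current_wrist_force()[:2]-F0
    a=np.arctan2(*(p-c)[::-1]);return p,F,a,F@u(a),F@np.array([-np.sin(a),np.cos(a)])
E
python3 - <<'E'
from h import *
import json
c0=np.array([.555,-.1915]);c=c0;pts=[]
p,F,a,fr,ft=state(c);pts.append([*p,*F]);c=fit(pts,c0)
for i in range(36):
    p,F,a,fr,ft=state(c)
    hit=r.move_l([*(c+RC*u(a+.1)),.121],vel=.05,guard=7)
    p,F,a,fr,ft=state(c)
    print(i,hit,np.round(c*1e3,2),round(a,3),"fr %.1f ft %.1f"%(fr,ft))
    if hit or ft<-9 or abs(fr)>12: break
    pts.append([*p,*F]);c=fit(pts,c0)
r.hold(.3);print(state(c),t.current_t())
json.dump([list(c0),pts],open("pts.json","w"))
E
```

```text
0 False [ 554.96 -191.6 ] 1.284 fr 2.0 ft -2.2
1 False [ 553.08 -190.71] 1.357 fr 0.1 ft -3.2
2 False [ 552.65 -190.52] 1.457 fr 0.7 ft -3.8
3 False [ 552.49 -190.46] 1.562 fr 0.1 ft -2.8
4 False [ 552.44 -190.44] 1.669 fr -0.4 ft -3.7
5 False [ 552.45 -190.44] 1.778 fr -0.5 ft -2.8
6 False [ 552.48 -190.45] 1.886 fr -1.4 ft -3.9
7 False [ 552.5  -190.46] 1.993 fr -1.2 ft -3.1
8 False [ 552.52 -190.46] 2.1 fr -2.3 ft -2.2
9 False [ 552.54 -190.46] 2.207 fr -2.6 ft -2.2
10 False [ 552.55 -190.46] 2.313 fr -3.0 ft -3.3
11 False [ 552.57 -190.47] 2.419 fr -3.2 ft -2.4
12 False [ 552.58 -190.47] 2.523 fr -4.3 ft -2.0
13 False [ 552.59 -190.47] 2.626 fr -3.1 ft -2.4
14 False [ 552.59 -190.47] 2.727 fr -2.9 ft -2.8
15 False [ 552.58 -190.47] 2.828 fr -3.5 ft -1.8
16 False [ 552.56 -190.47] 2.93 fr -3.5 ft -1.6
17 False [ 552.55 -190.47] 3.031 fr -3.9 ft -2.0
18 False [ 552.53 -190.48] 3.131 fr -2.9 ft -2.6
19 False [ 552.51 -190.48] -3.053 fr -4.2 ft -2.0
20 False [ 552.49 -190.49] -2.954 fr -3.7 ft -2.6
21 False [ 552.47 -190.5 ] -2.855 fr -3.0 ft -2.3
22 False [ 552.44 -190.51] -2.755 fr -2.6 ft -1.3
23 False [ 552.42 -190.52] -2.654 fr -2.8 ft -1.6
24 False [ 552.41 -190.54] -2.553 fr -2.5 ft -1.5
25 False [ 552.39 -190.55] -2.451 fr -1.7 ft -1.8
26 False [ 552.38 -190.56] -2.347 fr -1.2 ft -1.4
27 False [ 552.36 -190.58] -2.24 fr -1.1 ft -1.4
28 False [ 552.36 -190.59] -2.132 fr -1.5 ft -1.7
29 False [ 552.35 -190.6 ] -2.05 fr -0.6 ft -3.9
30 False [ 552.34 -190.62] -2.018 fr 0.6 ft -9.6
(array([ 0.52832617, -0.24046676]), array([-7.9237726 ,  3.43748586]), np.float64(-2.0197132624808316), np.float64(0.34194661163858164), np.float64(-8.63050136587507)) 16.55
```

```bash
python3 - <<'E'
from h import *
import json
c0,pts=json.load(open("pts.json"));c0=np.array(c0);c=fit(pts,c0)
A0=-2.045;N=126;st=2.93*2*np.pi/N
mx=0
for k in range(1,N+1):
    hit=r.move_l([*(c+(RC+5e-5)*u(A0-k*st)),.121],vel=.05,guard=11)
    p,F,a,fr,ft=state(c);lag=(a-(A0-k*st)+np.pi)%(2*np.pi)-np.pi;mx=max(mx,abs(fr))
    if k%9==0 or hit: print(k,hit,np.round(c*1e3,2),"lag %.3f fr %.1f ft %.1f"%(lag,fr,ft),round(t.current_t(),1))
    if hit or abs(fr)>14 or abs(ft)>14: print("STOP",k,fr,ft,lag);break
    pts=(pts+[[*p,*F]])[-50:];c=fit(pts,c)
json.dump([list(c),pts,k,st],open("pts2.json","w"));print(mx,t.current_t(),t.current_ee_pos(),t.current_opening())
E
```

```text
1 True [ 552.34 -190.62] lag 0.093 fr -1.2 ft 2.3 16.8
STOP 1 -1.1707299844525383 2.328637647177248 0.09293017803032555
1.1707299844525383 16.8083 [ 0.52463764 -0.23818199  0.12115708] 0.02283002799531727
```

```bash
python3 - <<'E'
from h import *
import json
c0,pts=json.load(open("pts.json"));c0=np.array(c0);c=fit(pts,c0)
A0=-2.045;N=126;st=2.93*2*np.pi/N
mx=0
for k in range(1,N+1):
    hit=r.move_l([*(c+(RC+5e-5)*u(A0-k*st)),.121],vel=.05,guard=11)
    p,F,a,fr,ft=state(c);lag=(a-(A0-k*st)+np.pi)%(2*np.pi)-np.pi;mx=max(mx,abs(fr))
    if k%9==0 or hit: print(k,hit,np.round(c*1e3,2),"lag %.3f fr %.1f ft %.1f"%(lag,fr,ft),round(t.current_t(),1))
    if hit or abs(fr)>14 or abs(ft)>14: print("STOP",k,fr,ft,lag);break
    pts=(pts+[[*p,*F]])[-50:];c=fit(pts,c)
json.dump([list(c),pts,k,st],open("pts2.json","w"));print(mx,t.current_t(),t.current_ee_pos(),t.current_opening())
E
```

```text
9 False [ 552.39 -190.61] lag 0.000 fr -5.5 ft 1.4 19.5
18 False [ 552.38 -190.56] lag 0.005 fr -1.3 ft 1.6 22.3
27 False [ 552.46 -190.42] lag -0.010 fr 3.4 ft 1.9 25.1
36 False [ 552.62 -190.52] lag -0.006 fr 4.4 ft 3.6 27.9
45 False [ 552.73 -190.69] lag -0.023 fr -1.1 ft 1.3 30.6
54 False [ 552.74 -190.63] lag -0.003 fr -2.7 ft 0.8 33.4
63 False [ 552.79 -190.54] lag -0.004 fr 0.8 ft 1.2 36.2
72 False [ 552.92 -190.6 ] lag -0.009 fr 3.0 ft 2.3 39.0
81 False [ 552.98 -190.73] lag -0.007 fr 2.2 ft 3.9 41.7
90 False [ 552.91 -190.77] lag -0.016 fr -1.0 ft 1.8 44.5
99 False [ 552.92 -190.64] lag -0.003 fr -2.1 ft 0.6 47.3
108 False [ 553.01 -190.58] lag -0.006 fr 1.4 ft 1.2 50.0
117 False [ 553.11 -190.66] lag -0.008 fr 2.0 ft 2.6 52.8
126 False [ 553.11 -190.78] lag -0.008 fr 1.0 ft 2.4 55.6
5.5416028647346955 55.6 [ 0.55078815 -0.24596675  0.12105103] 0.0226502052087939
```

```bash
python3 - <<'E'
from h import *
import json
c,pts,k,st=json.load(open("pts2.json"));c=np.array(c);A0=-2.045
for f in(2.953,2.977,3.0):
    print(r.move_l([*(c+RC*u(A0-2*np.pi*f)),.121],vel=.05,guard=11))
    p,F,a,fr,ft=state(c);print(round(a,3),round(fr,1),round(ft,1))
r.hold(.25)
gripper_to(.055); p=t.current_ee_pos();print(p,t.current_t())
r.move_l([p[0],p[1],.168],vel=.1)
pv=np.array([.513,-.0155]);kn=pv+.055*u(np.pi+.22);ph=np.pi*1.5+.22
ph=best(ph-.6,[*pv,.15])+.6
j=[inverse_kinematics([*(pv+.055*u(np.pi+.22-b)),.092],quat(ph-b)) for b in(0,.6,1.3)];print(np.round(j,2))
print(t.current_joints(),t.current_t())
r.move_l([*kn,.168],quat(ph),vel=.15)
vision.snapshot("scene")
for n in("stop_face","crank_grip","lock_knob"):
    print(n,[(np.round(a["at"],4).tolist(),round(a["score"],2)) for a in models.mark_of(n,"scene")[:1]])
print(t.current_t())
E
```

```text
False
-1.758 1.0 1.8
False
-1.91 0.5 2.0
False
-2.053 1.4 2.3
[ 0.5279119  -0.23963843  0.1209507 ] 57.4667
[[-0.21  0.23  1.95 -0.    0.96 -2.  ]
 [-0.14  0.24  1.95 -0.    0.96 -1.33]
 [-0.07  0.27  1.9  -0.    0.98 -0.57]]
[-5.45842931e-01  3.25817228e-01  1.59253776e+00 -5.23298990e-04
  1.22761191e+00  3.13233626e-02] 58.0833
stop_face [([0.5158, -0.0771, 0.0606], 0.82)]
crank_grip [([0.5296, -0.2384, 0.11], 0.65)]
lock_knob [([0.4603, -0.0249, 0.076], 0.86)]
60.8
```

```bash
python3 - <<'E'
from h import *
pv=np.array([.513,-.0155]);p=t.current_ee_pos()
y=R.from_quat(np.array(t.current_tool_rot())[[1,2,3,0]]).as_matrix()[:,1];ph=np.arctan2(y[1],y[0])
print(r.move_l([p[0],p[1],.092],vel=.1,guard=10),t.current_t())
gripper_to(.01,12);print(t.current_opening(),t.current_t())
for b in(.24,.48,.72,.96,1.1,1.17,1.24,1.31):
    hit=r.move_l([*(pv+.055*u(np.pi+.22-b)),.092],quat(ph-b),vel=.06,guard=12)
    print(b,hit,np.round(t.current_wrist_force(),1),round(t.current_t(),1))
    if hit:break
vision.snapshot("scene");print([np.round(a["at"],4) for a in models.mark_of("lock_knob","scene")[:1]],pv+.055*u(np.pi+.22-1.2),t.current_ee_pos(),t.current_t())
E
```

```text
False 61.7083
0.01920408833951288 62.35
0.24 False [-1.2  1.2  1.7] 62.7
0.48 False [-0.4  1.5  2. ] 63.1
0.72 False [0.9 1.5 1.4] 63.5
0.96 False [0.8 1.2 1.4] 63.9
1.1 False [-0.1 -0.1  2.6] 64.2
1.17 False [-3.8 -7.7  6.2] 64.5
1.24 False [ -7.8 -14.7  10.1] 64.7
1.31 False [-13.4 -21.4  14.2] 65.0
[array([0.4793, 0.0273, 0.0787])] [0.48236376 0.03017736] [0.47950884 0.02596084 0.09154115] 65.0583
```

```bash
python3 - <<'E'
from h import *
import cv2
a=vision.snapshot("scene")[170:310,260:460];b=vision.snapshot("side")
k=vision.get_calibration("side")
Rm=R.from_quat(np.array(k["orientation"])[[1,2,3,0]]).as_matrix();q=Rm.T@(np.array([.49,0.,.08])-k["position"]);x,y=int(k["fx"]*q[0]/q[2]+k["cx"]),int(k["fy"]*q[1]/q[2]+k["cy"])
b=b[max(y-80,0):y+60,max(x-100,0):x+100]
cv2.imwrite("pics/c.png",np.vstack([cv2.resize(i,(400*2//2+0,280)) for i in(a,b)])[:,:,::-1])
print(t.current_wrist_force(),t.current_ee_pos(),t.current_t(),t.current_torque(),t.current_opening())
y=R.from_quat(np.array(t.current_tool_rot())[[1,2,3,0]]).as_matrix()[:,1];print(np.arctan2(y[1],y[0]))
E
```

```text
[-12.67811365 -20.37801515  13.57860027] [0.47951993 0.02595984 0.09154422] 65.1583 [-4.03210597  2.62853475  0.11129683] 0.01957102850086142
0.4908050429824138
```

View pics/c.png

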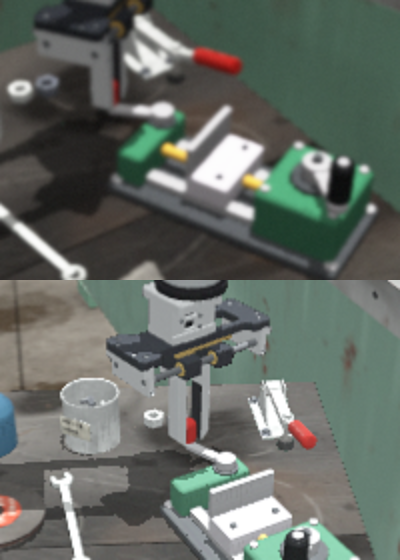

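```bash
python3 - <<'E'
from h import *
p=t.current_ee_pos()
r.move_l([p[0]+.001,p[1]+.001,.092],vel=.06);print(np.round(t.current_wrist_force(),1),t.current_ee_pos(),t.current_t())
gripper_to(.045)
p=t.current_ee_pos();r.move_l([p[0],p[1],.16],vel=.12);print(t.current_t())
vision.snapshot("scene")
for n in("lock_knob","lock_pivot"):print([np.round(a["at"],4) for a in models.mark_of(n,"scene")[:1]])
vision.snapshot("wrist")
for n in("lock_knob","lock_pivot"):print([np.round(a["at"],4) for a in models.mark_of(n,"wrist")[:1]])
print(t.current_t())
E
```

```text
[-2.6 -6.6  1.4] [0.47906609 0.02542906 0.09167002] 65.4667
66.7833
[array([0.4819, 0.0276, 0.0748])]
[array([ 0.5114, -0.0166,  0.0759])]
[array([0.4821, 0.0271, 0.0762])]
[array([ 0.5141, -0.0093,  0.0805])]
67.0833
```

```bash
python3 -c "
from plant import r
print(r.sign_off())"
```

```text
the job is handed in; nothing more can be done
None
```

I wound the crank back until I felt the end stop, then turned it three full turns clockwise. I swung the lock lever against its stop (about 1.17 rad by camera, 1.12 needed), let go, and handed the job in at about 67 s; no verdict came back.

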